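# Strip the packing stack and put its pieces away

### The job

Take the packing stack on the bench apart from the top down and put each piece straight into its own recess in the plywood storage boards: first the steel strap into the narrow long recess, then the round collar into the round one and the wooden block into the square one (either of these two first), and last the aluminium base plate into the wide long one. Set every piece down gently, right side up as it stands now and lying flat on the bottom of its recess, never tip or drop one, and leave the jar and the screwdriver alone.

Things in the scene. Friction and masses are not known exactly. Their poses are not given: they have to be found in the camera images.
- strap: Steel strap on top of the stack, bridging collar and block: a flat bar 130 long (x) x 28 wide (y) x 20 high mm with a dark slot along the middle and two dark dots, about 0.45 kg. Origin: centre of its underside (58 mm above the bench at the start). z up.
- collar: Round dark steel spacer collar standing upright on one end part of the base plate, half covered by the strap: outside diameter 52 mm, bore 24 mm, 40 mm high, about 0.45 kg. Origin: centre of its underside (18 mm above the bench at the start), z along its axis, up.
- block: Pale wooden spacer block standing on the other end part of the base plate, half covered by the strap: 52 x 52 mm, 40 mm high, about 0.1 kg, its sides parallel to the plate's to within a few degrees. Origin: centre of its underside (18 mm above the bench at the start). z up. Collar and block may have changed places; their centres are about 112 mm apart along the plate.
- plate: Aluminium base plate at the bottom of the stack, lying loose on the bench: 172 long (x) x 60 wide (y) x 18 high mm, small dark dots on top, about 0.5 kg. Origin: centre of its underside. z up.
- nest_strap: Plywood board fixed to the bench, 170 x 68 x 9 mm, with a rectangular recess 146 x 44 mm and 5 mm deep in its top, floored with brown cork: the home of the strap (it has 8 mm of play all round). Origin: centre of the board's underside, which is on the bench (recess floor 4 mm and rim 9 mm above it). x runs along its length, z up; it may be turned a little.
- nest_round: Plywood board fixed to the bench, 92 x 92 x 9 mm, with a round, 68 mm wide recess 5 mm deep in its top, floored with brown cork: the home of the collar (8 mm of play all round). Origin: centre of the board's underside, which is on the bench (recess floor 4 mm and rim 9 mm above it). z up.
- nest_square: Plywood board fixed to the bench, 92 x 92 x 9 mm, with a square, 68 x 68 mm recess 5 mm deep in its top, floored with brown cork: the home of the block (8 mm of play all round). Origin: centre of the board's underside, which is on the bench (recess floor 4 mm and rim 9 mm above it). x and y along the recess's sides, z up; it may be turned up to 0.3 rad.
- nest_plate: Plywood board fixed to the bench, 212 x 100 x 9 mm, with a rectangular recess 188 x 76 mm and 5 mm deep in its top, floored with brown cork: the home of the base plate (it has 8 mm of play all round). Origin: centre of the board's underside, which is on the bench (recess floor 4 mm and rim 9 mm above it). x runs along its length, z up; it may be turned a little.
- jar: Bystander beyond the work: a small glass jar with a dark lid, 60 mm wide, 75 mm high. Origin: centre of its underside. Leave it alone.
- screwdriver: Bystander beyond the work: a screwdriver with a wooden handle lying on the bench, 190 mm long along its x. Leave it alone.

How it is judged (in metres and radians):
On the way, in this order (a step that is already met when the one before it is completed fails the run):
1. the strap lies flat in the narrow long recess (horizontal distance between strap and nest_strap below 0.012 m and z of strap in the frame of nest_strap below 0.0065 m and angle between strap's own z axis and vertical below 0.08 rad and angle between the x axis of strap and the x axis of nest_strap, either way round below 0.2 rad), for 0.2 s.
2. the collar sits in the round recess and the block in the square one (all of step 1 and horizontal distance between collar and nest_round below 0.012 m and z of collar in the frame of nest_round below 0.0065 m and angle between each of collar, block's own z axis and vertical below 0.08 rad and horizontal distance between block and nest_square below 0.012 m and z of block in the frame of nest_square below 0.0065 m), for 0.2 s.
3. the base plate lies flat in the wide long recess, the others still home (all of step 2 and horizontal distance between plate and nest_plate below 0.012 m and z of plate in the frame of nest_plate below 0.0065 m and angle between plate's own z axis and vertical below 0.08 rad and angle between the x axis of plate and the x axis of nest_plate, either way round below 0.2 rad), for 0.2 s.
At the end, for the whole second after the job is handed in: All four pieces lie flat on the floor of their own recesses (centre within 12 mm of the recess's centre, underside less than 2.5 mm above the recess floor, tilt under 0.08 rad, strap and plate within 0.2 rad of the recess's length), released and at rest (all of step 3 and linear speed of each of strap, collar, block, plate below 0.02 m/s and angular speed of each of strap, collar, block, plate below 0.2 rad/s); the robot touches nothing.
It fails at once if a piece is tipped by more than 0.5 rad (angle between any of strap, collar, block, plate's own z axis and vertical above 0.5 rad).
It fails at once if a piece is let fall into its recess from a height (it falls free at over 0.7 m/s, as from 25 mm) ((linear speed of strap above 0.7 m/s and horizontal distance between strap and nest_strap below 0.05 m and contact force between the fingers and strap below 0.3 N) or (linear speed of collar above 0.7 m/s and horizontal distance between collar and nest_round below 0.05 m and contact force between the fingers and collar below 0.3 N) or (linear speed of block above 0.7 m/s and horizontal distance between block and nest_square below 0.05 m and contact force between the fingers and block below 0.3 N) or (linear speed of plate above 0.7 m/s and horizontal distance between plate and nest_plate below 0.05 m and contact force between the fingers and plate below 0.3 N)).
It fails at once if the jar or the screwdriver is moved by more than 30 mm (distance of any of jar, screwdriver from where it was at the start of the episode above 0.03 m).
It also fails if it takes over 118 s, if anything falls off the work surface, if the arm or the gripper's body presses on something with over 40 N, if the wrist force passes 120 N, or if a joint passes its speed limit or range.

### The arm

A 6-joint arm with a two-finger parallel gripper is mounted at the origin on the work surface. World frame = base frame: x ahead of the robot, y to its left, z up, the work surface at z = 0. Lengths are in mm, angles in degrees, forces in N, time in s.
With the tool pointing down it reaches from about 300 to 850 mm from the base axis. Payload 4.2 kg.
Tool frame: the origin (TCP) lies on the mounting face of the last link; the fingertips stand 191 mm ahead of it and the grasp point (between the pads) lies 172 mm ahead of it; z points along the fingers, y is the direction in which the jaws open and shut (so a half turn about z gives the same grasp; the last joint's range is limited). The gripper opens to 91 mm and grips with 3 to 60 N. Pads are 32 mm wide; open, the fingers measure 118 mm over their backs; the gripper's body (76 mm by 178 mm) begins 60 mm behind the grasp point.
Start: joints at [-64.973, 18.312, 89.639, -0, 72.044, -1.146], TCP at [253.618, -516.043, 404.776] pointing down, gripper open.
Joint ranges: [-177.97, 177.97], [-48.28, 115.42], [12.27, 149.76], [-77.06, 257.06], [2.81, 150.46], [-146.56, 146.56]. Speed limits (degrees/s): [147.25, 147.25, 180, 180, 180, 180].

### API

Orientations are given as [roll, pitch, yaw] about the fixed x, y, z axes, in that order (R = Rz(yaw) Ry(pitch) Rx(roll)).
In Python, from workcell import env gives the robot as it stands.
- The arm moves only by the shell command python3 -m handwheel 'ROWS' [FORCE]. ROWS is JSON, a list of rows, each an object with "gripper": the opening in per cent of the stroke, from 0 (shut) to 100 (fully open); "travel": the shift along the tool's x, y, z in m, a list of three; "twist": the turn about the tool's z in rad. In form: [{"gripper": gripper, "travel": [x, y, z], "twist": twist}, ...]. A call has 1 to 5 rows; each row shifts and turns the commanded pose from where the row before left it, along the tool's axes as they then stand; what a row does not reach is not made up. A row lasts 1/12 s, in which the tool goes at most 41.7 mm and 7.16 degrees, less where a joint would pass 70% of its speed; a pose out of reach is approached as far as the arm can. A call with a gripper value outside its range is refused whole. The fingers move at their own pace and stop on an object; FORCE is the grip in N (left out, the last holds). Time passes only in rows, so rows that do not move let the fingers close. It gives the time, the measured TCP pose, the force and the opening at its end, in the units of the state.
- env.state(): the state, without advancing time (a new reading comes with each control period).
- env.grab_frame(name): name is "scene" or "top" or "wrist"; returns a dict with "frame" (480x640x3 uint8, red, green, blue), "intrinsics" (3x3 intrinsics, pixels), "extrinsics" (4x4, takes a point from camera to world coordinates). Camera axes: x right, y down, z forward; pixel columns grow to the right and rows downward; lengths in mm; the calibration is good to about 2 mm. A picture is of the moment at which its call begins. There is no depth.
- env.job_done(): hands the job in, once; it reports no verdict.
Trained networks look in the newest picture that a camera, given by its name, has taken for a name from the list of things; names that differ only in an ending like _2 or _b are one class to them, and where a whole thing is asked for, a point or a joint stands for the part that bears it (a point fixed in the world has none). Each returns a list of dicts, best first, with "confidence" (0 to 1); they miss things now and then, are a little off and sometimes report something else, mostly with a low value. They report only what shows in the picture. A call takes as long as a camera call.
- env.trace(camera, thing): "pixels" (480x640 bool, what is visible of it) and "uv" ([column, row] in pixels, amid what is visible of it).
- env.pinpoint(camera, thing): "uv" ([column, row] in pixels: a listed point, or the origin of a listed thing).
The state is a dict: "time_s": time; "qpos": joint angles; "qvel": joint speeds; "effort": joint torques, N m; "ee_pos": TCP position; "ee_rot": TCP orientation; "force": force on the tool from outside, world axes, zero at the start; "torque": the same for the moment, N m; "gripper_width": finger opening in mm.
Only numpy, scipy, OpenCV 4.12 (cv2) and the standard library are available. Lean on these libraries where they do the work, as an engineer would, in place of code of your own. Each camera call takes 0.05 s, during which the arm holds its last target. There are 200 camera calls.

## Working session

There is one attempt and no reset: what is moved stays moved. The work goes in short steps, Python scripts to look and compute and a shell command to move; the robot and the scene stay as the last step left them, time stands still between calls to the robot, and variables do not carry over. Pictures are saved under pics/ and viewed, about 12 in all and at most 16, crops included, and the job is handed in when it is done.

```bash
ls; mkdir -p pics
cat > h.py <<'E'
import numpy as np, cv2
from workcell import env
def ray(f,uv,z):
    K=np.array(f["intrinsics"]);T=np.array(f["extrinsics"])
    d=T[:3,:3]@np.linalg.inv(K)@np.array([uv[0],uv[1],1.]);o=T[:3,3]
    return (o+d*(z-o[2])/d[2])[:2]
def proj(f,P):
    K=np.array(f["intrinsics"]);T=np.array(f["extrinsics"])
    c=np.linalg.inv(T)@np.append(P,1.);p=K@c[:3];return p[:2]/p[2]
def save(f,n): cv2.imwrite("pics/"+n,np.ascontiguousarray(f["frame"][:,:,::-1]))
def rect(f,px,z):
    """min area rectangle of mask outline cast onto plane z"""
    c=max(cv2.findContours(px.astype(np.uint8),0,2)[0],key=cv2.contourArea)[:,0,:]
    P=np.array([ray(f,p,z) for p in c],np.float32)
    (x,y),(w,h),a=cv2.minAreaRect(P)
    if w<h: w,h,a=h,w,a+90
    return np.round([x,y,w,h,(a+90)%180-90],1)
E
python3 - <<'E'
from h import *
s=env.state();print(s)
f=env.grab_frame("top");save(f,"top0.png")
print(np.array(f["extrinsics"]).round(2).tolist())
Z=dict(strap=78,collar=58,block=58,plate=18,nest_strap=9,nest_round=9,nest_square=9,nest_plate=9,jar=75,screwdriver=10)
O=dict(strap=58,collar=18,block=18,plate=0)
for n,z in Z.items():
    t=env.trace("top",n);p=env.pinpoint("top",n)
    for r in t[:2]: print(n,"trace",round(r["confidence"],2),np.round(r["uv"]),rect(f,r["pixels"],z))
    for r in p[:2]: print(n,"pin",round(r["confidence"],2),np.round(r["uv"]),ray(f,r["uv"],O.get(n,0)).round(1))
f=env.grab_frame("scene");save(f,"scene0.png")
E
```

```text
pics
{'time_s': 0.0, 'qpos': array([-6.49740485e+01,  1.83523347e+01,  8.97067982e+01, -1.74649996e-04,
        7.20427233e+01, -1.14648435e+00]), 'qvel': array([ 0.0643836 , -0.11988429, -0.04132862, -0.03222777,  0.04686696,
        0.13260697]), 'effort': array([-7.40509277e-04, -4.12469137e+01, -2.31971633e+01,  7.25758960e-02,
        4.57237638e-02, -1.14084510e-04]), 'ee_pos': array([ 253.54376598, -515.90008459,  403.91036125]), 'ee_rot': array([-1.79898161e+02, -1.87198731e-03,  2.61724882e+01]), 'force': array([ 0.04216014, -0.51839528,  0.16745873]), 'torque': array([0.04119124, 0.05779624, 0.00635699]), 'gripper_width': 91.11642515447087}
[[0.0, -0.99, 0.17, 411.4], [-1.0, -0.01, -0.01, 3.25], [0.01, -0.17, -0.99, 1166.3], [0.0, 0.0, 0.0, 1.0]]
strap trace 0.94 [317. 270.] [535.   -3.5 130.   29.1  -8.2]
strap pin 0.97 [319. 275.] [5.29e+02 1.00e-01]
collar trace 0.72 [314. 308.] [472.4   6.3  51.7  39.2  70.9]
collar pin 0.61 [315. 302.] [476.2   7.9]
block trace 0.79 [333. 250.] [582.4 -13.8  54.7  51.6 -11.3]
block pin 0.75 [325. 250.] [586.8 -11.7]
plate trace 0.93 [314. 283.] [552.3  16.3 132.3  14.6  -8.4]
plate pin 0.86 [319. 276.] [532.3   1. ]
nest_strap trace 0.69 [225. 274.] [534.2 199.8 169.8  68.5  -8.1]
nest_strap pin 0.7 [227. 276.] [532.3 201.7]
nest_round trace 0.67 [151. 265.] [550.9 366.   97.1  93.6  80.5]
nest_round pin 0.65 [148. 268.] [549.3 374. ]
nest_square trace 0.61 [494. 272.] [ 540.7 -378.9   94.5   93.4   77. ]
nest_square pin 0.88 [491. 272.] [ 542.9 -378. ]
nest_plate trace 0.59 [418. 257.] [ 581.6 -218.4  212.4  100.7   -1.9]
nest_plate pin 0.61 [417. 256.] [ 579.  -214.6]
jar trace 0.84 [373. 169.] [ 752.  -110.4   72.9   59.4   -0.9]
jar pin 0.6 [372. 177.] [ 757.9 -116.9]
jar pin 0.59 [256. 172.] [766.2 143.9]
screwdriver trace 0.91 [259. 156.] [790.8 143.3 141.7  26.1  -6.3]
screwdriver pin 0.78 [254. 173.] [765.  148.1]
screwdriver pin 0.65 [317. 300.] [481.1   5.2]
```

View pics/top0.png

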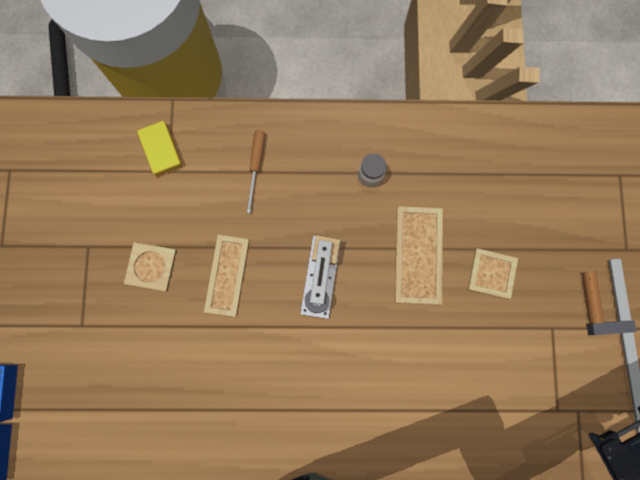

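View pics/scene0.png

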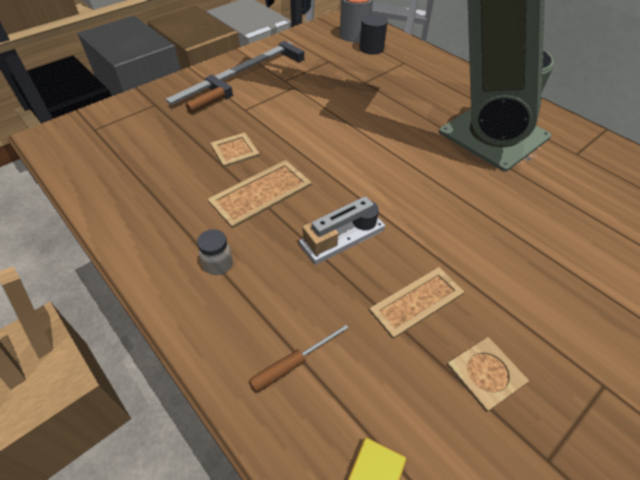

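The top view has the stack at about (320,275), with the collar at its near end (317,300) and the block at its far end (327,250). The boards are round (150,267), narrow (227,276), wide (419,256) and square (494,273). The traced sizes match the given ones, and the scene view agrees. I'm moving to above the strap.

```bash
python3 -m handwheel '[{"gripper":100,"travel":[0,0,0],"twist":0.12},{"gripper":100,"travel":[0,0,0],"twist":0.12},{"gripper":100,"travel":[0,0,0],"twist":0.12},{"gripper":100,"travel":[0,0,0],"twist":0.12},{"gripper":100,"travel":[0,0,0],"twist":0.12}]' 40
python3 -m handwheel '[{"gripper":100,"travel":[0.013,-0.036,0.005],"twist":0},{"gripper":100,"travel":[0.013,-0.036,0.005],"twist":0},{"gripper":100,"travel":[0.013,-0.036,0.005],"twist":0},{"gripper":100,"travel":[0.014,-0.036,0.005],"twist":0},{"gripper":100,"travel":[0.014,-0.036,0.005],"twist":0}]'
python3 -m handwheel '[{"gripper":100,"travel":[0.014,-0.036,0.005],"twist":0},{"gripper":100,"travel":[0.014,-0.036,0.005],"twist":0},{"gripper":100,"travel":[0.014,-0.037,0.005],"twist":0},{"gripper":100,"travel":[0.014,-0.037,0.005],"twist":0},{"gripper":100,"travel":[0.014,-0.037,0.005],"twist":0}]'
python3 -m handwheel '[{"gripper":100,"travel":[0.014,-0.037,0.005],"twist":0},{"gripper":100,"travel":[0.014,-0.037,0.005],"twist":0},{"gripper":100,"travel":[0.013,-0.037,0.005],"twist":0},{"gripper":100,"travel":[0.013,-0.037,0.005],"twist":0},{"gripper":100,"travel":[0.010,-0.032,0.005],"twist":0}]'
python3 -m handwheel '[{"gripper":100,"travel":[0,0,0],"twist":0},{"gripper":100,"travel":[0,0,0],"twist":0},{"gripper":100,"travel":[0,0,0],"twist":0}]'
python3 - <<'E'
from h import *
s=env.state();print(s["time_s"],s["ee_pos"],s["ee_rot"],s["qpos"].round(1))
f=env.grab_frame("wrist");save(f,"w1.png")
Z=dict(strap=78,collar=58,block=58,plate=18)
for n,z in Z.items():
    for r in env.trace("wrist",n)[:1]: print(n,round(r["confidence"],2),np.round(r["uv"]),rect(f,r["pixels"],z))
E
```

```text
time_s: 1.52
ee_pos: [253.6, -516.0, 404.8]
ee_rot: [180.0, -0.0, -8.5]
force: [-0.7, -0.4, 0.1]
gripper_width: 91.3
time_s: 1.93
ee_pos: [346.0, -345.9, 379.7]
ee_rot: [180.0, -0.0, -8.3]
force: [0.8, -0.3, 0.7]
gripper_width: 90.9
time_s: 2.35
ee_pos: [441.5, -174.5, 354.8]
ee_rot: [180.0, -0.1, -8.2]
force: [0.2, -0.4, -0.3]
gripper_width: 91.6
time_s: 2.77
ee_pos: [531.1, -5.0, 329.7]
ee_rot: [-180.0, -0.1, -8.2]
force: [0.4, -0.4, 0.2]
gripper_width: 91.5
time_s: 3.02
ee_pos: [529.8, -7.5, 329.6]
ee_rot: [180.0, 0.0, -8.2]
force: [0.8, -0.8, -0.3]
gripper_width: 91.4
3.0167 [529.84302486  -7.48983145 329.64455054] [ 1.79961355e+02  3.39239421e-02 -8.17026130e+00] [ -2.   17.8 102.1  -0.   60.2  96.1]
strap 0.82 [311. 235.] [538.   -3.9 128.5  27.3  -7.6]
collar 0.97 [331. 298.] [484.5 -17.   49.9   9.9  -7.6]
block 0.79 [332. 162.] [586.8 -14.1  51.3  50.9 -10. ]
plate 0.95 [334. 236.] [508.  -23.1  85.1  16.2  -9.8]
```

```bash
python3 -m handwheel '[{"gripper":100,"travel":[0.005,-0.005,0.010],"twist":0},{"gripper":100,"travel":[0,0,0.020],"twist":0},{"gripper":100,"travel":[0,0,0.020],"twist":0},{"gripper":100,"travel":[0,0,0.015],"twist":0},{"gripper":100,"travel":[0,0,0.006],"twist":0}]'
python3 -m handwheel '[{"gripper":100,"travel":[0,0,0],"twist":0},{"gripper":100,"travel":[0,0,0],"twist":0}]'
python3 - <<'E'
from h import *
f=env.grab_frame("wrist");save(f,"w2.png")
for r in env.trace("wrist","strap")[:1]: print(rect(f,r["pixels"],78))
E
```

```text
time_s: 3.68
ee_pos: [535.1, -3.2, 256.1]
ee_rot: [180.0, 0.2, -8.2]
force: [-0.3, 0.3, -0.0]
gripper_width: 91.3
time_s: 3.85
ee_pos: [536.0, -3.2, 258.7]
ee_rot: [-180.0, -0.0, -8.2]
force: [-0.7, -0.4, 1.3]
gripper_width: 91.4
[562.3  -7.3  81.5  27.6  -7.9]
```

View pics/w2.png

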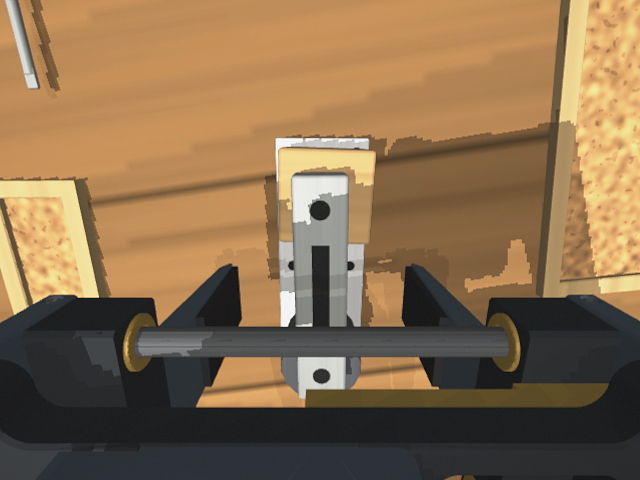

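The fingers straddle the strap evenly: they sit at columns 240 and 405, and the strap is at 320. I'm closing and lifting.

```bash
python3 -m handwheel '[{"gripper":0,"travel":[0,0,0],"twist":0},{"gripper":0,"travel":[0,0,0],"twist":0},{"gripper":0,"travel":[0,0,0],"twist":0},{"gripper":0,"travel":[0,0,0],"twist":0},{"gripper":0,"travel":[0,0,0],"twist":0}]' 40
python3 -m handwheel '[{"gripper":0,"travel":[0,0,0],"twist":0},{"gripper":0,"travel":[0,0,0],"twist":0},{"gripper":0,"travel":[0,0,0],"twist":0},{"gripper":0,"travel":[0,0,0],"twist":0},{"gripper":0,"travel":[0,0,0],"twist":0}]'
python3 -m handwheel '[{"gripper":0,"travel":[0,0,-0.004],"twist":0},{"gripper":0,"travel":[0,0,-0.008],"twist":0},{"gripper":0,"travel":[0,0,-0.012],"twist":0},{"gripper":0,"travel":[0,0,-0.012],"twist":0},{"gripper":0,"travel":[0,0,-0.008],"twist":0}]'
python3 -m handwheel '[{"gripper":0,"travel":[0,0,0],"twist":0},{"gripper":0,"travel":[0,0,0],"twist":0}]'
python3 - <<'E'
from h import *
f=env.grab_frame("wrist")
for r in env.trace("wrist","strap")[:1]: print(rect(f,r["pixels"],78+44),r["confidence"])
f=env.grab_frame("scene");save(f,"s1.png")
E
```

```text
time_s: 4.37
ee_pos: [535.7, -3.0, 259.0]
ee_rot: [180.0, -0.0, -8.2]
force: [0.0, 0.9, 0.1]
gripper_width: 61.0
time_s: 4.78
ee_pos: [535.7, -3.0, 258.7]
ee_rot: [-180.0, -0.0, -8.2]
force: [0.7, -0.8, -0.7]
gripper_width: 27.6
time_s: 5.2
ee_pos: [535.8, -3.1, 304.0]
ee_rot: [-180.0, -0.1, -8.2]
force: [-0.2, 0.9, -5.0]
gripper_width: 27.4
time_s: 5.37
ee_pos: [535.6, -3.1, 303.1]
ee_rot: [180.0, -0.0, -8.2]
force: [0.0, -0.2, -4.4]
gripper_width: 27.8
[562.   -7.9  82.1  27.9  -8. ] 0.73
```

View pics/s1.png

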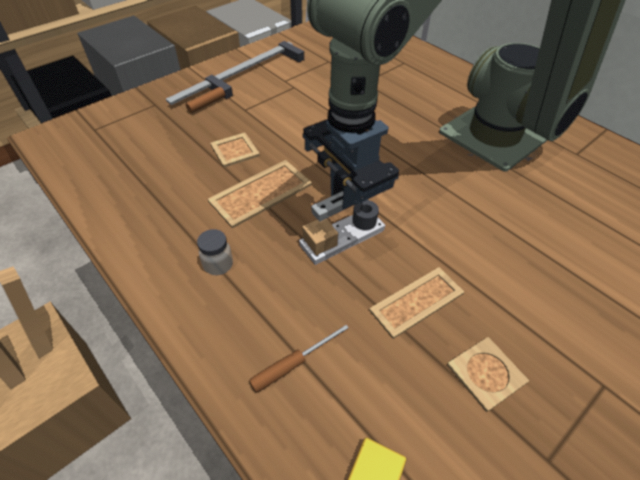

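```bash
python3 -m handwheel '[{"gripper":0,"travel":[-0.002,-0.010,0],"twist":0},{"gripper":0,"travel":[-0.003,-0.020,0],"twist":0},{"gripper":0,"travel":[-0.004,-0.028,0],"twist":0},{"gripper":0,"travel":[-0.005,-0.030,0],"twist":0},{"gripper":0,"travel":[-0.005,-0.030,0],"twist":0}]'
python3 -m handwheel '[{"gripper":0,"travel":[-0.005,-0.030,0.005],"twist":0},{"gripper":0,"travel":[-0.004,-0.026,0.010],"twist":0},{"gripper":0,"travel":[-0.002,-0.017,0.015],"twist":0},{"gripper":0,"travel":[0,-0.010,0.020],"twist":0},{"gripper":0,"travel":[0,0,0.020],"twist":0}]'
python3 -m handwheel '[{"gripper":0,"travel":[0,0,0.010],"twist":0},{"gripper":0,"travel":[0,0,0],"twist":0},{"gripper":0,"travel":[0,0,0],"twist":0},{"gripper":0,"travel":[0,0,0],"twist":0}]'
python3 - <<'E'
from h import *
f=env.grab_frame("wrist");save(f,"w3.png")
for n,z in (("strap",41),("nest_strap",9)):
  for r in env.trace("wrist",n)[:1]: print(n,rect(f,r["pixels"],z),r["confidence"])
f=env.grab_frame("top")
for n,z in (("nest_strap",9),("collar",58),("block",58),("plate",18)):
  for r in env.trace("top",n)[:1]: print(n,rect(f,r["pixels"],z),r["confidence"])
E
```

```text
time_s: 5.93
ee_pos: [533.4, 118.1, 302.2]
ee_rot: [180.0, 0.1, -8.3]
force: [0.9, 0.9, -2.1]
gripper_width: 27.7
time_s: 6.35
ee_pos: [534.6, 203.2, 232.0]
ee_rot: [-179.9, -0.1, -8.1]
force: [-0.0, -0.2, -3.3]
gripper_width: 27.6
time_s: 6.68
ee_pos: [535.2, 200.1, 223.7]
ee_rot: [-180.0, -0.1, -8.2]
force: [0.3, 0.7, -3.2]
gripper_width: 27.8
strap [561.  195.7  82.4  28.1  -8.1] 0.65
nest_strap [574.4 194.9  91.3  67.5  -7.8] 0.85
nest_strap [599.1 179.5  45.4  31.8  82.1] 0.8
collar [477.6   4.8  51.   49.4  45.3] 0.89
block [582.7 -13.   57.3  51.5  -8.9] 0.97
plate [550.   -6.5 129.8  60.   -8.9] 0.94
```

View pics/w3.png

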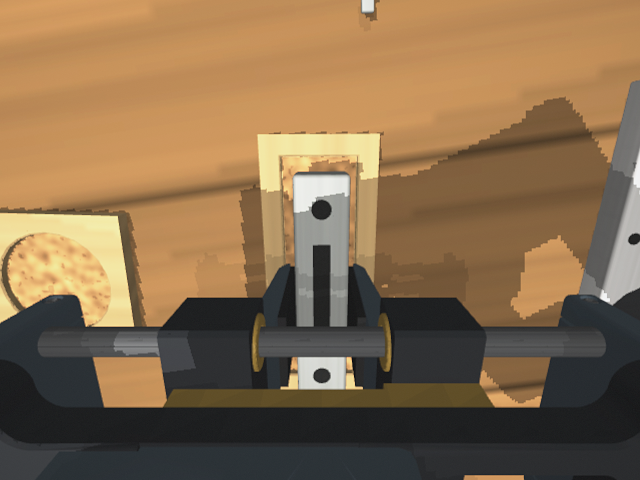

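The strap is centred across the narrow recess (strap at column 320, recess 282–357) and about 20 mm above its floor. I'm lowering it.

```bash
python3 -m handwheel '[{"gripper":0,"travel":[-0.001,0,0.005],"twist":0},{"gripper":0,"travel":[0,0,0.005],"twist":0},{"gripper":0,"travel":[0,0,0.004],"twist":0},{"gripper":0,"travel":[0,0,0.002],"twist":0},{"gripper":0,"travel":[0,0,0.001],"twist":0}]'
python3 -m handwheel '[{"gripper":0,"travel":[0,0,0.001],"twist":0},{"gripper":0,"travel":[0,0,0],"twist":0},{"gripper":0,"travel":[0,0,0],"twist":0}]'
python3 -m handwheel '[{"gripper":0,"travel":[0,0,0.0005],"twist":0},{"gripper":0,"travel":[0,0,0.0005],"twist":0},{"gripper":0,"travel":[0,0,0],"twist":0}]'
```

```text
time_s: 7.5
ee_pos: [533.5, 200.3, 204.9]
ee_rot: [180.0, 0.1, -8.2]
force: [-0.3, -0.4, -3.4]
gripper_width: 27.5
time_s: 7.75
ee_pos: [533.8, 200.4, 204.8]
ee_rot: [-180.0, -0.0, -8.2]
force: [0.6, 1.1, -3.8]
gripper_width: 27.6
time_s: 8.0
ee_pos: [533.8, 200.3, 204.7]
ee_rot: [-180.0, -0.0, -8.2]
force: [-1.5, -0.3, 4.2]
gripper_width: 27.7
```

Contact is confirmed (the force changed sign). I'm releasing, rising, and going to above the collar.

```bash
python3 -m handwheel '[{"gripper":100,"travel":[0,0,0],"twist":0},{"gripper":100,"travel":[0,0,0],"twist":0},{"gripper":100,"travel":[0,0,0],"twist":0},{"gripper":100,"travel":[0,0,0],"twist":0},{"gripper":100,"travel":[0,0,0],"twist":0}]'
python3 -m handwheel '[{"gripper":100,"travel":[0,0,-0.005],"twist":0},{"gripper":100,"travel":[0,0,-0.020],"twist":0},{"gripper":100,"travel":[0,0,-0.030],"twist":0},{"gripper":100,"travel":[0,0,-0.035],"twist":0},{"gripper":100,"travel":[-0.005,0.020,-0.030],"twist":0}]'
python3 -m handwheel '[{"gripper":100,"travel":[-0.006,0.035,0],"twist":0},{"gripper":100,"travel":[-0.006,0.035,0],"twist":0},{"gripper":100,"travel":[-0.006,0.035,0],"twist":0},{"gripper":100,"travel":[-0.004,0.035,0],"twist":0},{"gripper":100,"travel":[0,0.031,0],"twist":0}]'
python3 -m handwheel '[{"gripper":100,"travel":[0,0.010,0],"twist":0},{"gripper":100,"travel":[0,0,0],"twist":0},{"gripper":100,"travel":[0,0,0],"twist":0},{"gripper":100,"travel":[0,0,0],"twist":0}]'
python3 - <<'E'
from h import *
print(env.state()["ee_pos"])
f=env.grab_frame("wrist");save(f,"w4.png")
for n,z in (("collar",58),("block",58),("plate",18)):
  for r in env.trace("wrist",n)[:1]: print(n,rect(f,r["pixels"],z),r["uv"],r["confidence"])
f=env.grab_frame("top");save(f,"t4.png")
for n,z in (("strap",24),("nest_strap",9),("collar",58),("block",58),("plate",18)):
  for r in env.trace("top",n)[:1]: print(n,rect(f,r["pixels"],z),r["uv"],r["confidence"])
E
```

```text
time_s: 8.42
ee_pos: [533.8, 200.3, 203.6]
ee_rot: [180.0, -0.0, -8.2]
force: [0.1, 0.4, 0.7]
gripper_width: 58.5
time_s: 8.83
ee_pos: [527.0, 183.0, 325.9]
ee_rot: [-179.8, -0.2, -8.1]
force: [1.4, -0.1, -0.1]
gripper_width: 90.0
time_s: 9.25
ee_pos: [478.2, 13.6, 324.2]
ee_rot: [180.0, 0.0, -8.2]
force: [-0.1, -0.1, -0.4]
gripper_width: 91.3
time_s: 9.58
ee_pos: [478.7, 6.1, 323.9]
ee_rot: [-180.0, -0.0, -8.2]
force: [0.2, 0.4, -0.8]
gripper_width: 91.4
[478.73176502   6.1324335  323.85287249]
collar [484.1   3.9  56.8  51.   -8.2] [320.5, 249.1] 0.94
block [585.9 -13.5  52.7  51.9 -10.3] [329.0, 96.8] 0.88
plate [546.3  -5.4 142.1  60.   -8.6] [321.8, 177.7] 0.78
strap [533.1 197.5 129.6  31.3  -8.1] [226.6, 274.5] 0.66
nest_strap [534.1 199.3 169.9  69.6  -8. ] [233.5, 278.9] 0.85
block [595.2 -13.9  50.4  31.9 -89.7] [328.3, 242.8] 0.74
```

View pics/w4.png

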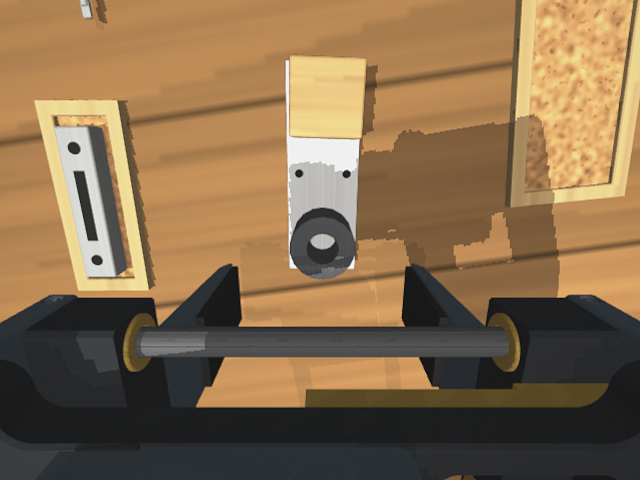

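Run:
```python
from h import *
a=np.linspace(0,2*np.pi,60)
f=env.grab_frame("wrist")
im=np.ascontiguousarray(f["frame"][:,:,::-1])
for c,col in(((478,5),(0,0,255)),((484,4),(0,255,0))):
  for z,r in((58,26),(18,26),(58,12)):
    P=np.array([proj(f,[c[0]+r*np.cos(t),c[1]+r*np.sin(t),z]) for t in a])
    cv2.polylines(im,[np.int32(P*8)],True,col,1,cv2.LINE_AA,3)
w=cv2.resize(im[180:300,240:400],(640,480),interpolation=cv2.INTER_CUBIC)
cv2.imwrite("pics/ov.png",w)
```

```text
(no output)
```

View pics/ov.png

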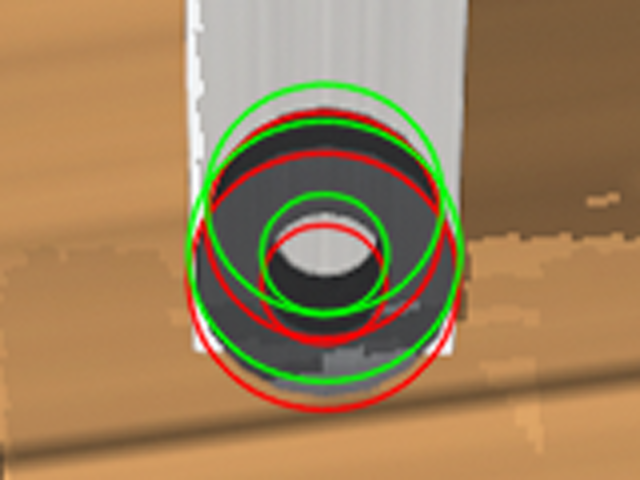

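The overlay puts the collar centre at about (479.5, 4.5): the 478 circle matches at the base and about 481.5 matches at the top. I'm descending and gripping.

```bash
python3 -m handwheel '[{"gripper":100,"travel":[0.001,0.0015,0.015],"twist":0},{"gripper":100,"travel":[0,0,0.025],"twist":0},{"gripper":100,"travel":[0,0,0.030],"twist":0},{"gripper":100,"travel":[0,0,0.022],"twist":0},{"gripper":100,"travel":[0,0,0.011],"twist":0}]'
python3 -m handwheel '[{"gripper":100,"travel":[0,0,0],"twist":0},{"gripper":100,"travel":[0,0,0],"twist":0},{"gripper":0,"travel":[0,0,0],"twist":0},{"gripper":0,"travel":[0,0,0],"twist":0},{"gripper":0,"travel":[0,0,0],"twist":0}]' 40
python3 -m handwheel '[{"gripper":0,"travel":[0,0,0],"twist":0},{"gripper":0,"travel":[0,0,0],"twist":0},{"gripper":0,"travel":[0,0,0],"twist":0},{"gripper":0,"travel":[0,0,0],"twist":0},{"gripper":0,"travel":[0,0,0],"twist":0}]'
python3 - <<'E'
from h import *
f=env.grab_frame("wrist")
for n in("collar","plate"):
  for r in env.trace("wrist",n)[:1]: print(n,rect(f,r["pixels"],58),r["uv"],r["confidence"])
E
```

```text
time_s: 10.55
ee_pos: [478.1, 3.5, 218.3]
ee_rot: [180.0, 0.3, -8.2]
force: [-0.2, 0.7, 0.1]
gripper_width: 90.9
time_s: 10.97
ee_pos: [479.5, 3.6, 221.8]
ee_rot: [-180.0, -0.1, -8.2]
force: [-0.3, -0.1, 0.2]
gripper_width: 74.1
time_s: 11.38
ee_pos: [479.3, 3.9, 221.1]
ee_rot: [-180.0, -0.0, -8.2]
force: [0.4, 2.7, 3.3]
gripper_width: 51.8
collar [496.2   0.6  50.   41.5  81.8] [319.9, 290.4] 0.63
plate [530.1  -3.2  63.   46.6  -9.3] [318.5, 195.3] 0.8
```

```bash
python3 -m handwheel '[{"gripper":0,"travel":[0,0,-0.004],"twist":0},{"gripper":0,"travel":[0,0,-0.012],"twist":0},{"gripper":0,"travel":[0,0,-0.018],"twist":0},{"gripper":0,"travel":[0,0,-0.018],"twist":0},{"gripper":0,"travel":[0.001,-0.010,-0.010],"twist":0}]'
python3 -m handwheel '[{"gripper":0,"travel":[0.001,-0.020,0],"twist":0},{"gripper":0,"travel":[0.001,-0.030,0],"twist":0},{"gripper":0,"travel":[0.002,-0.035,0],"twist":0},{"gripper":0,"travel":[0.002,-0.035,0],"twist":0},{"gripper":0,"travel":[0.002,-0.035,0],"twist":0}]'
python3 -m handwheel '[{"gripper":0,"travel":[0.002,-0.035,0],"twist":0},{"gripper":0,"travel":[0.002,-0.035,0],"twist":0},{"gripper":0,"travel":[0.002,-0.035,0],"twist":0},{"gripper":0,"travel":[0.002,-0.035,0],"twist":0},{"gripper":0,"travel":[0.001,-0.030,0],"twist":0}]'
python3 -m handwheel '[{"gripper":0,"travel":[0.001,-0.020,0],"twist":0},{"gripper":0,"travel":[0,-0.015,0],"twist":0},{"gripper":0,"travel":[0,0,0],"twist":0},{"gripper":0,"travel":[0,0,0],"twist":0},{"gripper":0,"travel":[0,0,0],"twist":0}]'
python3 - <<'E'
from h import *
s=env.state();print(s["ee_pos"],s["qpos"].round(1),s["force"])
a=np.linspace(0,2*np.pi,60)
f=env.grab_frame("wrist")
for n,z in (("nest_round",9),("collar",121)):
  for r in env.trace("wrist",n)[:1]: print(n,rect(f,r["pixels"],z),r["uv"],r["confidence"])
im=np.ascontiguousarray(f["frame"][:,:,::-1])
for c,r,z,col in(((550,369),34,9,(0,0,255)),((550,369),34,4,(0,0,200)),((s["ee_pos"][:2]),26,84,(0,255,0))):
    P=np.array([proj(f,[c[0]+r*np.cos(t),c[1]+r*np.sin(t),z]) for t in a])
    cv2.polylines(im,[np.int32(P*8)],True,col,1,cv2.LINE_AA,3)
cv2.imwrite("pics/w5.png",im)
E
```

```text
time_s: 11.95
ee_pos: [481.0, 12.2, 283.4]
ee_rot: [179.9, 0.1, -8.2]
force: [0.1, 0.4, -5.1]
gripper_width: 51.7
time_s: 12.37
ee_pos: [511.1, 166.4, 281.6]
ee_rot: [179.8, 0.1, -8.2]
force: [-0.2, -0.6, -4.6]
gripper_width: 51.3
time_s: 12.78
ee_pos: [544.6, 334.2, 281.1]
ee_rot: [179.8, 0.1, -8.1]
force: [0.4, -0.1, -3.8]
gripper_width: 51.8
time_s: 13.2
ee_pos: [550.3, 366.0, 281.4]
ee_rot: [179.8, 0.1, -8.2]
force: [-0.2, -0.4, -5.4]
gripper_width: 51.4
[550.33782892 366.01548374 281.40095109] [ 3.260e+01  3.120e+01  8.720e+01 -1.000e-01  6.180e+01  1.309e+02] [-0.23854732 -0.43981247 -5.40098042]
nest_round [560.5 365.7  91.5  81.5  80.2] [312.7, 218.1] 0.55
collar [567.6 361.7  49.4  41.3  81.6] [320.5, 292.6] 0.79
```

View pics/w5.png

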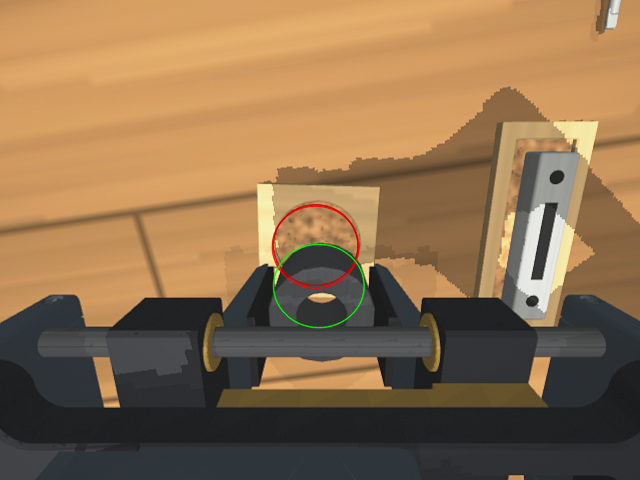

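The recess is at about (316,245) px, and the held collar is upright and lined up in the columns. I'm lowering it.

```bash
python3 -m handwheel '[{"gripper":0,"travel":[0.001,-0.001,0.008],"twist":0},{"gripper":0,"travel":[0,0,0.018],"twist":0},{"gripper":0,"travel":[0,0,0.018],"twist":0},{"gripper":0,"travel":[0,0,0.012],"twist":0},{"gripper":0,"travel":[0,0,0.006],"twist":0}]'
python3 -m handwheel '[{"gripper":0,"travel":[0,0,0],"twist":0},{"gripper":0,"travel":[0,0,0],"twist":0},{"gripper":0,"travel":[0,0,0],"twist":0}]'
python3 - <<'E'
from h import *
s=env.state();print(s["ee_pos"],s["force"])
a=np.linspace(0,2*np.pi,60)
f=env.grab_frame("wrist")
for n,z in (("nest_round",9),):
  for r in env.trace("wrist",n)[:1]: print(n,rect(f,r["pixels"],z),r["uv"],r["confidence"])
save(f,"w6.png")
E
```

```text
time_s: 13.77
ee_pos: [551.3, 367.2, 218.3]
ee_rot: [179.8, 0.2, -8.2]
force: [1.2, -0.3, -5.5]
gripper_width: 51.7
time_s: 14.02
ee_pos: [552.3, 368.2, 221.7]
ee_rot: [-179.9, -0.1, -8.2]
force: [0.5, -0.7, -4.1]
gripper_width: 51.8
[552.29891345 368.15818439 221.74305327] [ 0.47659187 -0.66972371 -4.06445624]
nest_round [575.3 363.5  92.2  51.1  80.4] [318.8, 229.0] 0.9
```

View pics/w6.png

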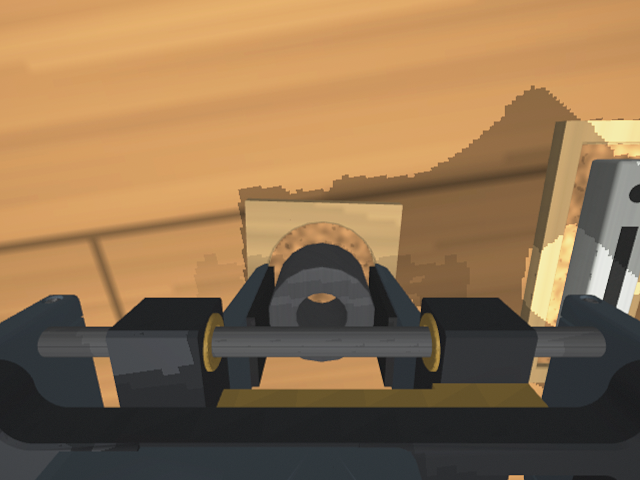

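Run:
```python
from h import *
f=env.grab_frame("wrist")
print(ray(f,(322,222),9),ray(f,(322,243),18.6))
```

```text
[587.15856413 362.00018109] [577.2499886  363.43895683]
```

```bash
python3 -m handwheel '[{"gripper":0,"travel":[0.002,0.001,0.003],"twist":0},{"gripper":0,"travel":[0,0,0.004],"twist":0},{"gripper":0,"travel":[0,0,0.003],"twist":0},{"gripper":0,"travel":[0,0,0.002],"twist":0},{"gripper":0,"travel":[0,0,0.001],"twist":0}]'
python3 -m handwheel '[{"gripper":0,"travel":[0,0,0.0005],"twist":0},{"gripper":0,"travel":[0,0,0.0005],"twist":0},{"gripper":0,"travel":[0,0,0],"twist":0},{"gripper":0,"travel":[0,0,0],"twist":0}]'
python3 -m handwheel '[{"gripper":0,"travel":[0,0,0.0005],"twist":0},{"gripper":0,"travel":[0,0,0],"twist":0},{"gripper":0,"travel":[0,0,0],"twist":0}]'
```

```text
time_s: 14.58
ee_pos: [553.5, 366.5, 207.2]
ee_rot: [179.9, 0.1, -8.2]
force: [-2.1, -0.4, 1.3]
gripper_width: 51.4
time_s: 14.92
ee_pos: [553.4, 366.5, 207.2]
ee_rot: [180.0, 0.0, -8.2]
force: [-3.7, -2.5, 2.0]
gripper_width: 51.8
time_s: 15.17
ee_pos: [553.4, 366.5, 207.1]
ee_rot: [180.0, 0.0, -8.2]
force: [-4.3, -3.2, 4.2]
gripper_width: 52.2
```

```bash
python3 -m handwheel '[{"gripper":100,"travel":[0,0,0],"twist":0},{"gripper":100,"travel":[0,0,0],"twist":0},{"gripper":100,"travel":[0,0,0],"twist":0},{"gripper":100,"travel":[0,0,0],"twist":0},{"gripper":100,"travel":[0,0,0],"twist":0}]'
python3 -m handwheel '[{"gripper":100,"travel":[0,0,-0.005],"twist":0},{"gripper":100,"travel":[0,0,-0.020],"twist":0},{"gripper":100,"travel":[0,0,-0.030],"twist":0},{"gripper":100,"travel":[0,0,-0.035],"twist":0},{"gripper":100,"travel":[0.002,0.010,-0.030],"twist":0}]'
python3 -m handwheel '[{"gripper":100,"travel":[0.008,0.030,0],"twist":0.035},{"gripper":100,"travel":[0.008,0.035,0],"twist":0},{"gripper":100,"travel":[0.008,0.035,0],"twist":0},{"gripper":100,"travel":[0.008,0.035,0],"twist":0},{"gripper":100,"travel":[0.008,0.035,0],"twist":0}]'
python3 -m handwheel '[{"gripper":100,"travel":[0.008,0.035,0],"twist":0},{"gripper":100,"travel":[0.008,0.035,0],"twist":0},{"gripper":100,"travel":[0.008,0.035,0],"twist":0},{"gripper":100,"travel":[0.008,0.035,0],"twist":0},{"gripper":100,"travel":[0.008,0.030,0],"twist":0}]'
python3 -m handwheel '[{"gripper":100,"travel":[0.004,0.018,0],"twist":0},{"gripper":100,"travel":[0,0,0],"twist":0},{"gripper":100,"travel":[0,0,0],"twist":0},{"gripper":100,"travel":[0,0,0],"twist":0}]'
python3 - <<'E'
from h import *
s=env.state();print(s["ee_pos"],s["ee_rot"][2])
f=env.grab_frame("wrist");save(f,"w7.png")
for n,z in (("block",58),("plate",18)):
  for r in env.trace("wrist",n)[:1]: print(n,rect(f,r["pixels"],z),r["uv"],r["confidence"])
f=env.grab_frame("top");save(f,"t7.png")
for n,z in (("strap",24),("nest_strap",9),("collar",44),("nest_round",9)):
  for r in env.trace("top",n)[:1]: print(n,rect(f,r["pixels"],z),r["uv"],r["confidence"])
E
```

```text
time_s: 15.58
ee_pos: [554.0, 366.9, 206.3]
ee_rot: [-180.0, -0.1, -8.2]
force: [0.6, 0.3, 0.6]
gripper_width: 82.2
time_s: 16.0
ee_pos: [554.2, 357.7, 328.4]
ee_rot: [-179.9, -0.1, -8.1]
force: [1.7, 0.6, 0.1]
gripper_width: 91.1
time_s: 16.42
ee_pos: [564.3, 180.7, 326.8]
ee_rot: [-180.0, -0.1, -10.2]
force: [0.6, -0.4, -0.0]
gripper_width: 90.8
time_s: 16.83
ee_pos: [573.5, 5.6, 326.8]
ee_rot: [180.0, -0.1, -10.2]
force: [0.9, 0.6, 0.7]
gripper_width: 91.1
time_s: 17.17
ee_pos: [574.5, -10.1, 326.5]
ee_rot: [-180.0, -0.0, -10.2]
force: [0.3, -0.0, -0.1]
gripper_width: 91.4
[574.49945603 -10.0900986  326.4713505 ] -10.210249228378373
block [590.  -14.5  57.6  51.4 -10.2] [321.6, 229.3] 0.89
plate [516.9  -0.8  66.2  59.7  -8.6] [319.5, 286.0] 0.61
strap [532.6 197.4 128.   32.1  -6.6] [225.7, 275.9] 0.86
nest_strap [533.6 200.4 171.6  70.6  -7.8] [219.8, 271.4] 0.89
collar [549.5 359.7  59.4  50.8 -89.7] [144.8, 264.3] 0.76
nest_round [551.8 366.   95.5  92.7  80. ] [150.0, 263.2] 0.68
```

View pics/w7.png

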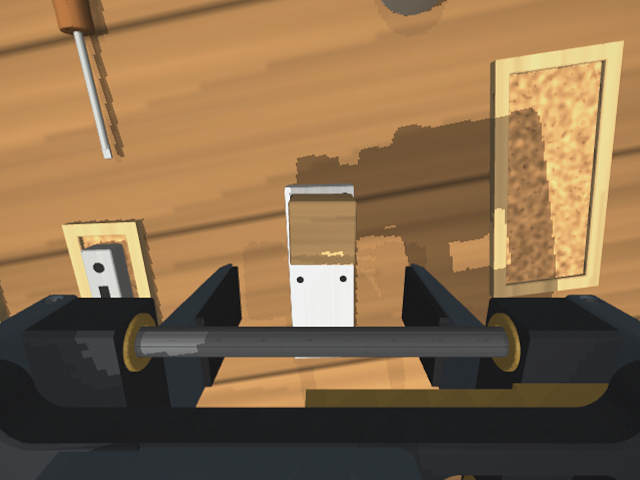

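The block is at (322,230) px with its sides parallel to the jaws; I need about 12 mm forward. I'm descending and gripping with moderate force.

```bash
python3 -m handwheel '[{"gripper":100,"travel":[0.012,0.0015,0.010],"twist":0},{"gripper":100,"travel":[0,0,0.026],"twist":0},{"gripper":100,"travel":[0,0,0.035],"twist":0},{"gripper":100,"travel":[0,0,0.023],"twist":0},{"gripper":100,"travel":[0,0,0.0115],"twist":0}]'
python3 -m handwheel '[{"gripper":100,"travel":[0,0,0],"twist":0},{"gripper":100,"travel":[0,0,0],"twist":0},{"gripper":0,"travel":[0,0,0],"twist":0},{"gripper":0,"travel":[0,0,0],"twist":0},{"gripper":0,"travel":[0,0,0],"twist":0}]' 30
python3 -m handwheel '[{"gripper":0,"travel":[0,0,0],"twist":0},{"gripper":0,"travel":[0,0,0],"twist":0},{"gripper":0,"travel":[0,0,0],"twist":0},{"gripper":0,"travel":[0,0,0],"twist":0},{"gripper":0,"travel":[0,0,0],"twist":0}]'
python3 -m handwheel '[{"gripper":0,"travel":[0,0,-0.004],"twist":0},{"gripper":0,"travel":[0,0,-0.012],"twist":0},{"gripper":0,"travel":[0,0,-0.018],"twist":0},{"gripper":0,"travel":[0,0,-0.018],"twist":0},{"gripper":0,"travel":[0,0,-0.008],"twist":0}]'
python3 -m handwheel '[{"gripper":0,"travel":[0,0,0],"twist":0},{"gripper":0,"travel":[0,0,0],"twist":0}]'
```

```text
time_s: 17.98
ee_pos: [584.9, -14.0, 217.4]
ee_rot: [180.0, 0.3, -10.2]
force: [0.0, -0.0, 0.2]
gripper_width: 91.3
time_s: 18.4
ee_pos: [586.5, -14.2, 222.1]
ee_rot: [-180.0, -0.2, -10.2]
force: [0.4, -0.6, -0.6]
gripper_width: 74.1
time_s: 18.82
ee_pos: [586.1, -14.1, 221.1]
ee_rot: [-180.0, -0.0, -10.2]
force: [-0.0, 0.1, 2.9]
gripper_width: 52.2
time_s: 19.23
ee_pos: [586.5, -14.3, 282.8]
ee_rot: [-180.0, -0.2, -10.2]
force: [1.3, -0.5, -0.3]
gripper_width: 51.8
time_s: 19.4
ee_pos: [585.9, -14.3, 280.6]
ee_rot: [180.0, -0.0, -10.2]
force: [0.0, -0.4, -1.9]
gripper_width: 51.9
```

```bash
python3 -m handwheel '[{"gripper":0,"travel":[0,0.010,0],"twist":0.05},{"gripper":0,"travel":[0.002,0.020,0],"twist":0},{"gripper":0,"travel":[0.003,0.030,0],"twist":0},{"gripper":0,"travel":[0.004,0.035,0],"twist":0},{"gripper":0,"travel":[0.004,0.035,0],"twist":0}]'
python3 -m handwheel '[{"gripper":0,"travel":[0.004,0.035,0],"twist":0},{"gripper":0,"travel":[0.004,0.035,0],"twist":0},{"gripper":0,"travel":[0.004,0.035,0],"twist":0},{"gripper":0,"travel":[0.004,0.035,0],"twist":0},{"gripper":0,"travel":[0.004,0.035,0],"twist":0}]'
python3 -m handwheel '[{"gripper":0,"travel":[0.003,0.030,0],"twist":0},{"gripper":0,"travel":[0.002,0.020,0],"twist":0},{"gripper":0,"travel":[0,0.010,0],"twist":0},{"gripper":0,"travel":[0,0,0],"twist":0},{"gripper":0,"travel":[0,0,0],"twist":0}]'
python3 -m handwheel '[{"gripper":0,"travel":[0,0,0.015],"twist":0},{"gripper":0,"travel":[0,0,0.020],"twist":0},{"gripper":0,"travel":[0,0,0.015],"twist":0},{"gripper":0,"travel":[0,0,0.008],"twist":0},{"gripper":0,"travel":[0,0,0],"twist":0}]'
python3 -m handwheel '[{"gripper":0,"travel":[0,0,0],"twist":0},{"gripper":0,"travel":[0,0,0],"twist":0},{"gripper":0,"travel":[0,0,0],"twist":0}]'
python3 - <<'E'
from h import *
s=env.state();print(s["ee_pos"],s["qpos"].round(1))
f=env.grab_frame("wrist");save(f,"w8.png")
for n,z in (("nest_square",9),("block",58)):
  for r in env.trace("wrist",n)[:1]: print(n,rect(f,r["pixels"],z),r["uv"],r["confidence"])
E
```

```text
time_s: 19.82
ee_pos: [569.1, -144.7, 279.1]
ee_rot: [180.0, 0.2, -13.0]
force: [1.5, -0.4, -1.9]
gripper_width: 52.1
time_s: 20.23
ee_pos: [548.8, -320.4, 279.0]
ee_rot: [-179.9, 0.2, -13.1]
force: [0.2, 0.2, -1.5]
gripper_width: 52.1
time_s: 20.65
ee_pos: [540.7, -377.9, 279.6]
ee_rot: [-179.9, 0.1, -13.1]
force: [0.4, -0.2, -0.4]
gripper_width: 51.9
time_s: 21.07
ee_pos: [540.8, -376.5, 220.6]
ee_rot: [-179.9, 0.3, -13.0]
force: [-0.3, -0.4, -0.0]
gripper_width: 51.9
time_s: 21.32
ee_pos: [541.5, -378.4, 224.1]
ee_rot: [179.9, -0.1, -13.0]
force: [-0.6, -0.1, -0.8]
gripper_width: 51.9
[ 541.47899472 -378.37439598  224.06205809] [-35.9  34.3  90.8   0.   54.8  67.1]
nest_square [ 566.  -386.    91.7   47.7   76.2] [324.0, 222.1] 0.94
block [ 556.7 -383.2   51.8   42.9   76.9] [323.6, 286.7] 0.72
```

View pics/w8.png

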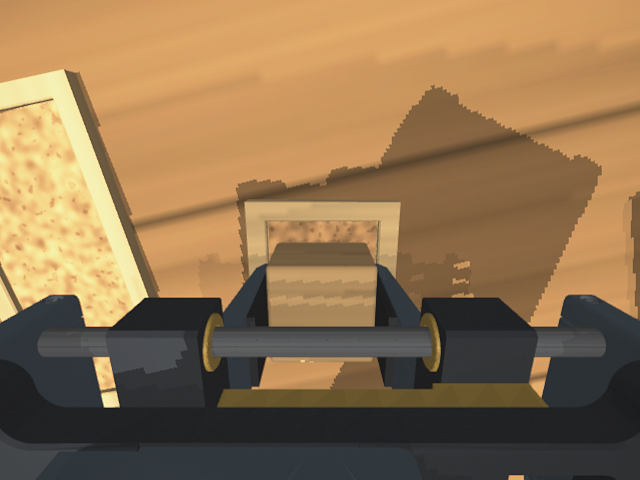

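Run:
```python
from h import *
f=env.grab_frame("wrist")
a,b=ray(f,(323.5,221),9),ray(f,(322.5,243),21)
d=a-b;t=np.radians(-13);print(d@[np.cos(t),np.sin(t)],d@[np.sin(t),-np.cos(t)])
```

```text
10.005230815371634 0.6595449447237587
```

Same offset as with the collar, so I'm shifting +2 mm forward and lowering 17 mm.

```bash
python3 -m handwheel '[{"gripper":0,"travel":[0.002,0.0005,0.004],"twist":0},{"gripper":0,"travel":[0,0,0.005],"twist":0},{"gripper":0,"travel":[0,0,0.004],"twist":0},{"gripper":0,"travel":[0,0,0.002],"twist":0},{"gripper":0,"travel":[0,0,0.001],"twist":0}]'
python3 -m handwheel '[{"gripper":0,"travel":[0,0,0.0005],"twist":0},{"gripper":0,"travel":[0,0,0.0005],"twist":0},{"gripper":0,"travel":[0,0,0],"twist":0},{"gripper":0,"travel":[0,0,0],"twist":0}]'
python3 -m handwheel '[{"gripper":0,"travel":[0,0,0.0005],"twist":0},{"gripper":0,"travel":[0,0,0],"twist":0},{"gripper":0,"travel":[0,0,0],"twist":0}]'
```

```text
time_s: 21.93
ee_pos: [542.6, -379.3, 207.2]
ee_rot: [-180.0, 0.1, -13.1]
force: [-3.7, 2.7, 10.9]
gripper_width: 51.6
time_s: 22.27
ee_pos: [542.5, -379.2, 207.1]
ee_rot: [-180.0, 0.0, -13.1]
force: [-2.9, 1.3, 9.2]
gripper_width: 52.0
time_s: 22.52
ee_pos: [542.4, -379.2, 207.1]
ee_rot: [-180.0, 0.0, -13.1]
force: [-4.3, 3.0, 11.0]
gripper_width: 51.7
```

```bash
python3 -m handwheel '[{"gripper":100,"travel":[0,0,0],"twist":0},{"gripper":100,"travel":[0,0,0],"twist":0},{"gripper":100,"travel":[0,0,0],"twist":0},{"gripper":100,"travel":[0,0,0],"twist":0},{"gripper":100,"travel":[0,0,0],"twist":0}]'
python3 -m handwheel '[{"gripper":100,"travel":[0,0,-0.005],"twist":0},{"gripper":100,"travel":[0,0,-0.020],"twist":0},{"gripper":100,"travel":[0,0,-0.030],"twist":0},{"gripper":100,"travel":[0,0,-0.035],"twist":0},{"gripper":100,"travel":[0,0,-0.030],"twist":-0.077}]'
python3 -m handwheel '[{"gripper":100,"travel":[-0.006,-0.035,0],"twist":0},{"gripper":100,"travel":[-0.006,-0.035,0],"twist":0},{"gripper":100,"travel":[-0.006,-0.035,0],"twist":0},{"gripper":100,"travel":[-0.006,-0.035,0],"twist":0},{"gripper":100,"travel":[-0.007,-0.035,0],"twist":0}]'
python3 -m handwheel '[{"gripper":100,"travel":[-0.007,-0.035,0],"twist":0},{"gripper":100,"travel":[-0.007,-0.035,0],"twist":0},{"gripper":100,"travel":[-0.007,-0.035,0],"twist":0},{"gripper":100,"travel":[-0.007,-0.035,0],"twist":0},{"gripper":100,"travel":[-0.006,-0.030,0],"twist":0}]'
python3 -m handwheel '[{"gripper":100,"travel":[-0.003,-0.025,0],"twist":0},{"gripper":100,"travel":[0,0,0],"twist":0},{"gripper":100,"travel":[0,0,0],"twist":0},{"gripper":100,"travel":[0,0,0],"twist":0}]'
python3 - <<'E'
from h import *
s=env.state();print(s["ee_pos"],s["ee_rot"][2])
f=env.grab_frame("wrist");save(f,"w9.png")
for n,z in (("plate",18),("nest_plate",9)):
  for r in env.trace("wrist",n)[:1]: print(n,rect(f,r["pixels"],z),r["uv"],r["confidence"])
f=env.grab_frame("top");save(f,"t9.png")
for n,z in (("strap",24),("nest_strap",9),("collar",44),("nest_round",9),("block",44),("nest_square",9),("nest_plate",9)):
  for r in env.trace("top",n)[:1]: print(n,rect(f,r["pixels"],z),r["uv"],r["confidence"])
E
```

```text
time_s: 22.93
ee_pos: [542.8, -379.4, 204.8]
ee_rot: [-180.0, 0.0, -13.1]
force: [-0.7, -0.3, -0.1]
gripper_width: 82.0
time_s: 23.35
ee_pos: [542.8, -379.4, 327.3]
ee_rot: [180.0, -0.0, -8.6]
force: [1.5, -0.5, 0.8]
gripper_width: 91.1
time_s: 23.77
ee_pos: [538.3, -200.3, 325.7]
ee_rot: [180.0, -0.0, -8.7]
force: [0.3, 1.0, -0.2]
gripper_width: 91.1
time_s: 24.18
ee_pos: [530.0, -26.5, 325.7]
ee_rot: [-180.0, -0.0, -8.6]
force: [-0.9, 0.5, -0.2]
gripper_width: 91.2
time_s: 24.52
ee_pos: [531.4, -3.7, 325.5]
ee_rot: [180.0, -0.0, -8.6]
force: [-0.3, 0.4, 0.3]
gripper_width: 91.0
[531.36388481  -3.66218826 325.46356983] -8.64064817031924
plate [534.1  -3.9 169.1  59.3  -8.7] [321.2, 224.1] 0.6
nest_plate [ 583.7 -216.4  211.4  104.5   -2.2] [561.0, 120.1] 0.59
strap [532.9 197.5 129.9  30.5  -8.2] [224.3, 277.7] 0.62
nest_strap [534.2 199.9 173.9  70.8  -8.4] [232.6, 275.7] 0.89
collar [550.5 359.6  59.6  52.9 -89.7] [146.5, 263.5] 0.85
nest_round [552.1 366.4  95.6  92.3  80. ] [153.2, 265.8] 0.79
block [ 538.2 -375.1   62.7   59.9   76.3] [497.2, 271.0] 0.95
nest_plate [ 581.7 -217.7  212.4  102.1   -1.9] [417.0, 255.6] 0.96
```

View pics/w9.png

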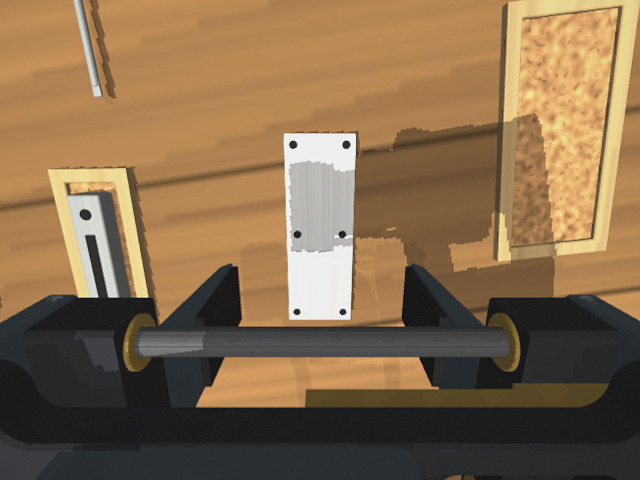

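View pics/t9.png

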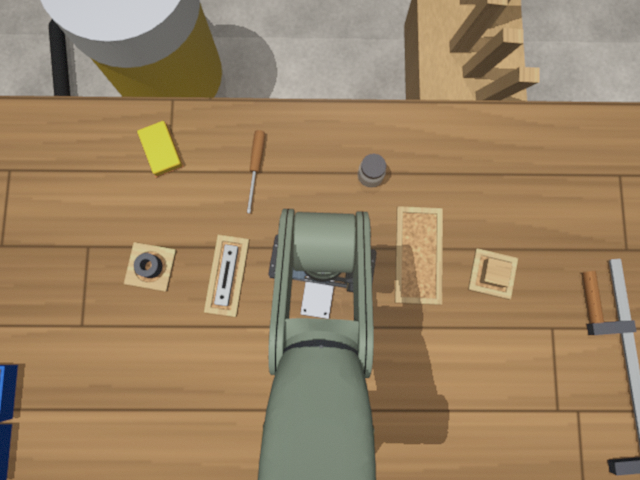

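Pieces 1 to 3 sit in their recesses: strap (226,276), collar (148,265), block (497,271). The plate lies centred under the tool at (320,226) px in the wrist view. I'm gripping it near the top of its sides.

```bash
python3 -m handwheel '[{"gripper":100,"travel":[0.001,0,0.015],"twist":0},{"gripper":100,"travel":[0,0,0.030],"twist":0},{"gripper":100,"travel":[0,0,0.035],"twist":0},{"gripper":100,"travel":[0,0,0.025],"twist":0},{"gripper":100,"travel":[0,0,0.010],"twist":0}]'
python3 -m handwheel '[{"gripper":100,"travel":[0,0,0],"twist":0},{"gripper":100,"travel":[0,0,0],"twist":0},{"gripper":100,"travel":[0,0,0.006],"twist":0},{"gripper":100,"travel":[0,0,0.004],"twist":0},{"gripper":100,"travel":[0,0,0],"twist":0}]'
python3 -m handwheel '[{"gripper":0,"travel":[0,0,0],"twist":0},{"gripper":0,"travel":[0,0,0],"twist":0},{"gripper":0,"travel":[0,0,0],"twist":0},{"gripper":0,"travel":[0,0,0],"twist":0},{"gripper":0,"travel":[0,0,0],"twist":0}]' 55
python3 -m handwheel '[{"gripper":0,"travel":[0,0,0],"twist":0},{"gripper":0,"travel":[0,0,0],"twist":0},{"gripper":0,"travel":[0,0,0],"twist":0},{"gripper":0,"travel":[0,0,0],"twist":0}]'
python3 -m handwheel '[{"gripper":0,"travel":[0,0,-0.003],"twist":0},{"gripper":0,"travel":[0,0,-0.007],"twist":0},{"gripper":0,"travel":[0,0,-0.010],"twist":0},{"gripper":0,"travel":[0,0,-0.010],"twist":0},{"gripper":0,"travel":[0,0,-0.010],"twist":0}]'
python3 -m handwheel '[{"gripper":0,"travel":[0,0,0],"twist":0},{"gripper":0,"travel":[0,0,0],"twist":0}]'
```

```text
time_s: 25.48
ee_pos: [531.0, -3.5, 207.0]
ee_rot: [180.0, 0.4, -8.7]
force: [-0.4, -0.5, -0.6]
gripper_width: 91.4
time_s: 25.9
ee_pos: [532.4, -3.5, 200.6]
ee_rot: [-180.0, -0.0, -8.7]
force: [0.9, -0.1, -0.6]
gripper_width: 91.1
time_s: 26.32
ee_pos: [532.4, -3.5, 200.4]
ee_rot: [-180.0, -0.0, -8.7]
force: [0.9, 3.9, -0.3]
gripper_width: 60.9
time_s: 26.65
ee_pos: [532.4, -3.4, 200.4]
ee_rot: [-180.0, -0.0, -8.7]
force: [-0.0, 3.0, 2.3]
gripper_width: 59.3
time_s: 27.07
ee_pos: [532.3, -3.6, 241.3]
ee_rot: [180.0, -0.0, -8.7]
force: [-0.2, -0.6, -3.7]
gripper_width: 59.6
time_s: 27.23
ee_pos: [532.5, -3.6, 241.3]
ee_rot: [-180.0, -0.1, -8.7]
force: [0.3, -0.8, -5.6]
gripper_width: 59.8
```

```bash
python3 -m handwheel '[{"gripper":0,"travel":[0,0,-0.010],"twist":-0.04},{"gripper":0,"travel":[0,0,-0.010],"twist":-0.04},{"gripper":0,"travel":[0.003,0.010,0],"twist":-0.037},{"gripper":0,"travel":[0.005,0.020,0],"twist":0},{"gripper":0,"travel":[0.007,0.026,0],"twist":0}]'
python3 -m handwheel '[{"gripper":0,"travel":[0.008,0.028,0],"twist":0},{"gripper":0,"travel":[0.008,0.030,0],"twist":0},{"gripper":0,"travel":[0.008,0.030,0],"twist":0},{"gripper":0,"travel":[0.008,0.028,0],"twist":0},{"gripper":0,"travel":[0.006,0.022,0],"twist":0}]'
python3 -m handwheel '[{"gripper":0,"travel":[0.004,0.013,0],"twist":0},{"gripper":0,"travel":[0,0.005,0.008],"twist":0},{"gripper":0,"travel":[0,0,0.016],"twist":0},{"gripper":0,"travel":[0,0,0.012],"twist":0},{"gripper":0,"travel":[0,0,0.004],"twist":0}]'
python3 -m handwheel '[{"gripper":0,"travel":[0,0,0],"twist":0},{"gripper":0,"travel":[0,0,0],"twist":0},{"gripper":0,"travel":[0,0,0],"twist":0}]'
python3 - <<'E'
from h import *
s=env.state();print(s["ee_pos"],s["ee_rot"][2])
f=env.grab_frame("wrist");save(f,"w10.png")
for n,z in (("plate",s["ee_pos"][2]-200.4+18),("nest_plate",9)):
  for r in env.trace("wrist",n)[:1]: print(n,rect(f,r["pixels"],z),r["uv"],r["confidence"])
E
```

```text
time_s: 27.65
ee_pos: [544.5, -59.6, 260.0]
ee_rot: [-180.0, 0.1, -1.8]
force: [0.6, 0.1, -5.3]
gripper_width: 59.9
time_s: 28.07
ee_pos: [578.4, -201.5, 259.6]
ee_rot: [180.0, 0.0, -2.0]
force: [0.1, 0.2, -4.1]
gripper_width: 59.9
time_s: 28.48
ee_pos: [580.3, -216.1, 217.2]
ee_rot: [-179.9, 0.3, -1.9]
force: [-0.6, 0.1, -4.9]
gripper_width: 59.5
time_s: 28.73
ee_pos: [582.0, -217.0, 220.9]
ee_rot: [180.0, -0.1, -1.9]
force: [0.2, -0.0, -5.1]
gripper_width: 59.3
[ 582.02022214 -216.97695541  220.87287145] -1.9141858902742177
plate [ 617.6 -219.2  102.5   59.9   -1.7] [322.2, 236.9] 0.67
nest_plate [ 635.9 -221.5  105.9  100.1   -2.3] [335.0, 126.5] 0.96
```

View pics/w10.png

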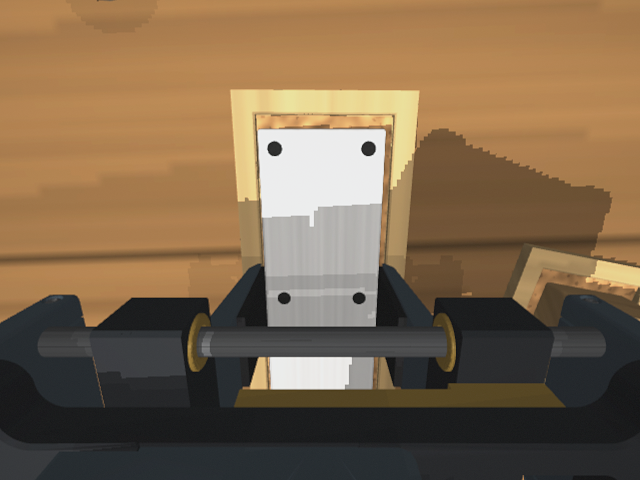

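The plate hangs centred over the wide recess: the far edges are 20 mm apart as they should be, and it needs 1.5 mm sideways. I'm lowering it.

```bash
python3 -m handwheel '[{"gripper":0,"travel":[0,0.0015,0.004],"twist":0},{"gripper":0,"travel":[0,0,0.005],"twist":0},{"gripper":0,"travel":[0,0,0.004],"twist":0},{"gripper":0,"travel":[0,0,0.002],"twist":0},{"gripper":0,"travel":[0,0,0.001],"twist":0}]'
python3 -m handwheel '[{"gripper":0,"travel":[0,0,0.0005],"twist":0},{"gripper":0,"travel":[0,0,0],"twist":0},{"gripper":0,"travel":[0,0,0],"twist":0}]'
python3 -m handwheel '[{"gripper":0,"travel":[0,0,0.0005],"twist":0},{"gripper":0,"travel":[0,0,0],"twist":0},{"gripper":0,"travel":[0,0,0],"twist":0}]'
```

```text
time_s: 29.3
ee_pos: [581.3, -218.9, 204.4]
ee_rot: [-180.0, 0.1, -2.0]
force: [-4.0, 1.4, 7.4]
gripper_width: 59.7
time_s: 29.55
ee_pos: [581.2, -218.9, 204.4]
ee_rot: [-180.0, 0.1, -2.0]
force: [-5.1, 1.1, 5.3]
gripper_width: 59.5
time_s: 29.8
ee_pos: [581.2, -218.9, 204.4]
ee_rot: [-180.0, 0.0, -2.0]
force: [-5.5, 2.0, 7.8]
gripper_width: 59.3
```

```bash
python3 -m handwheel '[{"gripper":100,"travel":[0,0,0],"twist":0},{"gripper":100,"travel":[0,0,0],"twist":0},{"gripper":100,"travel":[0,0,0],"twist":0},{"gripper":100,"travel":[0,0,0],"twist":0},{"gripper":100,"travel":[0,0,0],"twist":0}]'
python3 -m handwheel '[{"gripper":100,"travel":[0,0,-0.005],"twist":0},{"gripper":100,"travel":[0,0,-0.020],"twist":0},{"gripper":100,"travel":[0,0,-0.030],"twist":0},{"gripper":100,"travel":[0,0,-0.035],"twist":0},{"gripper":100,"travel":[-0.020,0,-0.030],"twist":0}]'
python3 -m handwheel '[{"gripper":100,"travel":[-0.035,-0.010,-0.010],"twist":0},{"gripper":100,"travel":[-0.035,-0.010,-0.010],"twist":0},{"gripper":100,"travel":[-0.035,-0.010,-0.010],"twist":0},{"gripper":100,"travel":[-0.035,-0.010,0],"twist":0},{"gripper":100,"travel":[-0.020,-0.010,0],"twist":0}]'
python3 -m handwheel '[{"gripper":100,"travel":[0,0,0],"twist":0},{"gripper":100,"travel":[0,0,0],"twist":0},{"gripper":100,"travel":[0,0,0],"twist":0}]'
python3 - <<'E'
from h import *
f=env.grab_frame("top");save(f,"t11.png")
for n,z in (("strap",24),("nest_strap",9),("collar",44),("nest_round",9),("block",44),("nest_square",9),("plate",22),("nest_plate",9)):
  for r in env.trace("top",n)[:1]: print(n,rect(f,r["pixels"],z),r["confidence"])
cv2.imwrite("pics/t11c.png",cv2.resize(np.ascontiguousarray(f["frame"][190:330,110:530,::-1]),(798,266),interpolation=cv2.INTER_CUBIC))
E
```

```text
time_s: 30.22
ee_pos: [581.9, -219.1, 203.1]
ee_rot: [180.0, -0.0, -2.0]
force: [0.5, 0.7, -0.5]
gripper_width: 89.4
time_s: 30.63
ee_pos: [563.9, -218.5, 325.4]
ee_rot: [179.9, -0.3, -1.9]
force: [0.8, 0.3, 1.2]
gripper_width: 91.6
time_s: 31.05
ee_pos: [400.2, -161.9, 354.0]
ee_rot: [180.0, 0.0, -2.0]
force: [-0.5, 0.4, -0.9]
gripper_width: 91.3
time_s: 31.3
ee_pos: [404.2, -163.1, 353.9]
ee_rot: [179.9, -0.1, -2.0]
force: [0.1, 0.4, -0.6]
gripper_width: 91.2
strap [531.2 197.1 125.9  28.9  -7.8] 0.92
nest_strap [535.  199.5 171.9  71.3  -8.1] 0.74
nest_round [551.2 366.   95.4  94.1  80.1] 0.98
nest_square [ 540.4 -379.2   93.1   93.1   76.1] 0.79
plate [ 580.  -216.9  171.7   62.9   -1.7] 0.82
nest_plate [ 581.7 -218.4  212.4  100.8   -1.9] 0.58
```

View pics/t11c.png

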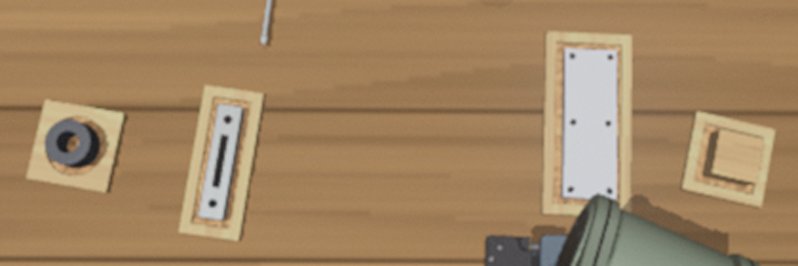

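All four pieces lie inside their recesses. In the crop the collar is at (72,142), strap (220,160), plate (590,122) and block (735,157); the collar's and block's shift toward the outside is top-camera parallax. I'm handing in.

```bash
python3 -c "
from workcell import env
print(env.job_done())"
```

```text
the job is handed in; nothing more can be done
None
```

I placed all four pieces in their recesses in the required order: strap, collar, block, then base plate. I handed the job in at about 31 s of the 118 s allowed; it reports no verdict.

- **Placing:** I lowered each piece in small steps until the wrist force showed contact (about 4 to 11 N). Each contact came at the height expected for the recess floor. I then released and retracted, and nothing was dropped or tipped.
- **Strap and plate:** in the final top view, both were within about 5 mm of their recess centres and within 0.5° of the recess direction.
- **Collar and block:** the network did not find either one in the final picture, so I checked them by eye there. Both looked seated inside their recesses. Judging by the earlier top-view fit and the tool position at release, they are about 2 to 4 mm off centre.
- **Disagreement between cameras:** the wrist camera put pieces 2 to 3 mm farther out than the top camera, and up to about 7 mm for the collar. I worked with values in between.
- **Bystanders:** the arm never came near the jar or the screwdriver, and both stood in their original places in the last full picture I viewed, before the plate was moved. I did not re-measure them at the end.

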